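# Sweep the marble offcuts off the panel into the scrap tray

## Task

Clear the stone panel: with closed fingertips, sweep the three small angular marble offcuts across its face and over its side edge, so that they drop into the open steel scrap tray that stands against one side of the panel. Do not pinch or lift the offcuts, only push them, and leave the round marble rosette, the jar and the engraver where they are.

Things in the scene. Friction and masses are not known exactly. Their poses are not given: they have to be found in the camera images.
- panel: Fixed flat tan stone panel, 400 (its x) by 300 mm (its y), face 50 mm above the bench. Origin at bench height under its centre, axes along its sides, z up. Its rimless side edges are at y = +150 and -150 mm: the tray is at one, a closed dark wooden tool case (26 mm high, fixed) at the other; which is which varies. Pale inlaid feathers and dark joint lines in the face are flush.
- tray_in (a point): Centre of the inner floor (4 mm above the bench) of the fixed open steel scrap tray; axes parallel to the panel's. Outside 380 (x) by 130 (y) by 28 mm high, walls 4 mm. It stands at one side of the panel, centred on it in x, its near wall tucked 8 mm under the panel's edge: no gap. Its rim is 22 mm lower than the panel's face.
- offcut_a: Marble offcut, rectangular, 29 by 20 mm, 15 mm thick. Loose, 14 to 36 g, lies flat on the panel at any angle; pushed off-centre it turns and drifts aside; origin at the centre of its underside, z up.
- offcut_b: Marble offcut, notched block, about 26 by 22 mm, 15 mm thick. Loose, 14 to 36 g, lies flat on the panel at any angle; pushed off-centre it turns and drifts aside; origin at the centre of its underside, z up.
- offcut_c: Marble offcut, chunky with one pointed side, about 27 by 25 mm, 16 mm thick. Loose, 14 to 36 g, lies flat on the panel at any angle; pushed off-centre it turns and drifts aside; origin at the centre of its underside, z up.
- rosette: Finished round domed marble boss, 36 mm in diameter, 16 mm high, loose on the panel among the offcuts; it stays. It and the three offcuts lie in four separate lanes parallel to the panel's y axis, centres 48 to 72 mm apart from lane to lane, in any order, so each offcut has a free straight way to either side edge. Origin at the centre of its underside.
- jar: Small amber glass jar with metal lid, 36 mm in diameter, 35 mm high, loose, standing on the panel near the edge that faces the robot (about 175 mm from the panel's centre); stays. Origin at the centre of its underside.
- engraver: Engraving handpiece with olive green grip, about 143 mm long, 22 mm wide, 20 mm high, lying on the panel along the edge farthest from the robot (about 175 mm from the panel's centre); stays. Origin at bottom near mid-length; its x axis runs along it towards the bit, about parallel to the panel's y axis.

How it is judged:
By the outcome, as a careful person would: the job done as asked, in the order asked, and still so for the second after the job is handed in, with the robot touching nothing.
It also fails if it takes over 64 s, if anything falls off the work surface, if the arm or the gripper's body presses on something with over 40 N, if the wrist force passes 120 N, or if a joint passes its speed limit or range.

## Robot

A 6-joint arm with a two-finger parallel gripper is mounted at the origin on the work surface. World frame = base frame: x ahead of the robot, y to its left, z up, the work surface at z = 0. Lengths are in mm, angles in rad, forces in N, time in s.
With the tool pointing down it reaches from about 350 to 775 mm from the base axis. Payload 7.3 kg.
Tool frame: the origin (TCP) lies midway between the tips of the shut fingers; the grasp point (between the pads) lies 19 mm behind it; z points along the fingers, y is the line along which they close (so a half turn about z gives the same grasp; the last joint's range is limited). The gripper opens to 92 mm and grips with 3 to 60 N. Pads are 19 mm wide; open, the fingers measure 130 mm over their backs; the gripper's body (75 mm by 190 mm) begins 47 mm behind the grasp point.
Start: joints at [-1.315, 0.342, 1.524, -0, 1.275, -0.146], TCP at [205.338, -483.199, 226.741] pointing down, gripper open.
Joint ranges: [-2.53, 2.53], [-0.77, 2.02], [0.04, 2.7], [-1, 4.14], [0.28, 2.66], [-3.11, 3.11]. Speed limits (rad/s): [2.57, 2.57, 3.14, 3.14, 3.14, 3.14].

## Interface

Orientations are given as [roll, pitch, yaw] about the fixed x, y, z axes, in that order (R = Rz(yaw) Ry(pitch) Rx(roll)).
In Python, from plant import * gives the robot as it stands.
- The arm moves only by the tool step_arm, never from a script. Its argument "deltas" is one flat list of numbers, 5 for each row, row after row: the shift along the world's x, y, z in mm, then the turn about the world's z in degrees, then the finger opening in mm, from 0 to 91.8. In form: [tx, ty, tz, turn, gripper, tx, ty, tz, turn, gripper, ...]. A call has exactly 10 rows; each row shifts and turns the commanded pose from where the row before left it; what a row does not reach is not made up. A row lasts 1/8 s, in which the tool goes at most 62.5 mm and 10.7 degrees, less where a joint would pass 70% of its speed; a pose out of reach is approached as far as the arm can. A call is refused whole if a number of a shift passes 62.5 or a number of a turn 10.7, either way. A call with a gripper value outside its range is refused whole. The fingers move at their own pace and stop on an object; the grip force is fixed at half the most. Time passes only in rows, so rows that do not move let the fingers close, or fill a call up. It gives the time, the measured TCP pose, the force, the opening and the grip force at its end, in the units of the state.
- get_obs(): the state, without advancing time (a new reading comes with each control period).
- capture(name): name is "scene" or "side" or "wrist"; returns the picture (420x560x3 uint8, red, green, blue); there is no depth.
- camera_params(name): a dict with "mtx" (3x3 intrinsics, pixels), "k1" (the pictures are not rectified: a ray, as slopes to the right and down, at radius r is drawn at 1 + k1 r^2 times it, then the intrinsics apply), "rvec" (rotation vector, rad) and "tvec" (3), from world to camera coordinates, as OpenCV has them. Camera axes: x right, y down, z forward; pixel columns grow to the right and rows downward; lengths in mm; the calibration is good to about 2 mm. A picture is of the moment at which its call begins: read the wrist's pose just before it. camera_params takes no time and is no camera call; for the wrist camera it gives the pose at the moment of the call.
- close_job(): hands the job in; it is judged then, once.
The state is a dict: "time": time; "joint_positions": joint angles; "dq": joint speeds; "tau": joint torques, N m; "tool_pos": TCP position; "tcp_rot": TCP orientation; "contact_force": force on the tool from outside, world axes, zero at the start; "moment": the same for the moment, N m; "grip_width": finger opening in mm; "finger_force": force on a finger pad.
Only numpy, scipy, OpenCV 4.12 (cv2) and the standard library are available. Lean on these libraries where they do the work, as an engineer would, in place of code of your own. Each camera call takes 0.05 s, during which the arm holds its last target. There are 200 camera calls.

## Working session

There is one attempt and no reset: what is moved stays moved. The work goes in short steps, Python scripts to look and compute and a tool call to move; the robot and the scene stay as the last step left them, time stands still between calls to the robot, and variables do not carry over. Pictures are saved under pics/ and viewed, at most 10 in all, crops included, and the job is handed in when it is done.

Besides the shell and the picture viewer there is one more tool, called after "Emit:" as name(argument=value, ...) on one line, values as JSON. step_arm: Moves the arm, as the interface text tells. Its arguments: {"type":"object","properties":{"deltas":{"type":"array","items":{"type":"number"}}},"required":["deltas"]}

```bash
mkdir -p pics; cat > h.py <<'E'
from plant import *
import numpy as np, cv2
def ray(name,uv,z,P=None):
    P=P or camera_params(name); K=np.array(P["mtx"],float).reshape(3,3)
    R=cv2.Rodrigues(np.array(P["rvec"],float))[0]; t=np.array(P["tvec"],float).ravel()
    out=[]
    for u in np.atleast_2d(np.array(uv,float)):
        d=cv2.undistortPoints(u.reshape(1,1,2),K,np.array([P["k1"],0,0,0.]))[0,0]
        r=R.T@np.array([d[0],d[1],1]); c=-R.T@t
        out.append(c+r*(z-c[2])/r[2])
    return np.array(out)
def proj(name,X):
    P=camera_params(name)
    return cv2.projectPoints(np.array(X,float).reshape(-1,1,3),np.array(P["rvec"],float),np.array(P["tvec"],float),np.array(P["mtx"],float).reshape(3,3),np.array([P["k1"],0,0,0.]))[0][:,0]
E
python3 - <<'E'
from h import *
for n in("scene","side"):
    cv2.imwrite(f"pics/{n}0.png",cv2.resize(capture(n)[:,:,::-1],(800,600),interpolation=cv2.INTER_CUBIC))
    P=camera_params(n);R=cv2.Rodrigues(np.array(P["rvec"],float))[0];print(n,-R.T@np.array(P["tvec"]).ravel())
print(get_obs())
E
```

```text
scene [ 928.32468841 -218.68513544  563.22846868]
side [ 61.54933944 527.10712535 581.69009834]
{'time': 0.1, 'joint_positions': array([-1.31501331e+00,  3.42661895e-01,  1.52491348e+00, -3.06665118e-05,
        1.27536265e+00, -1.46015752e-01]), 'dq': array([-0.00142059, -0.00177989, -0.0005214 ,  0.00034658, -0.00103549,
       -0.00059674]), 'tau': array([ 1.34532656e-03, -4.32002413e+01, -2.44695532e+01,  7.18681561e-02,
        5.26840962e-02, -4.20580682e-05]), 'tool_pos': array([ 205.22898062, -482.84516235,  226.11264725]), 'tcp_rot': array([-3.14025733e+00, -1.66735182e-04,  4.01807605e-01]), 'contact_force': array([ 0.3442014 ,  0.19268687, -0.29312702]), 'moment': array([-0.05782677, -0.03729548,  0.0449627 ]), 'finger_force': 0.0, 'grip_width': 91.89417704762114}
```

View pics/scene0.png

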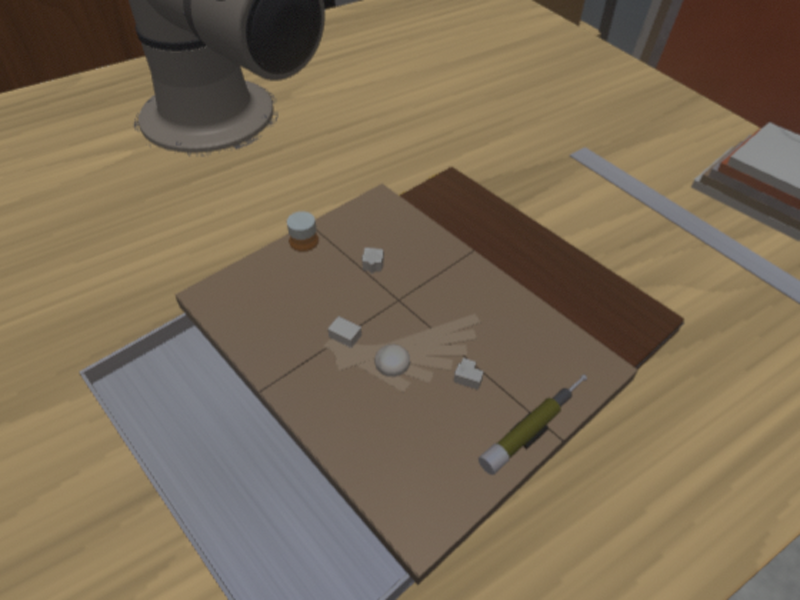

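View pics/side0.png

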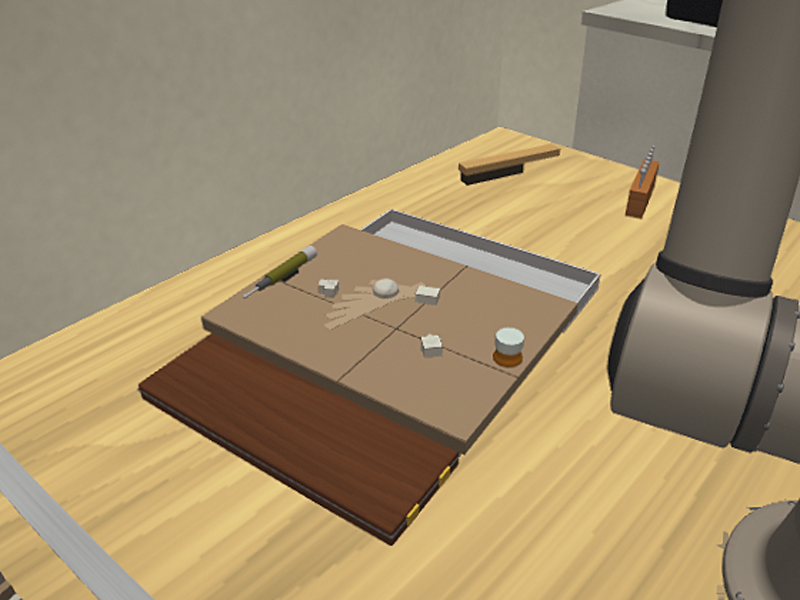

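The tray is on the robot's right (scene lower left) and the tool case is opposite. In scene view, the panel corners are at about (180,300), (384,186), (634,375) and (418,578). The offcuts are at (373,259), (345,331) and (468,374), the rosette at (392,360), the jar at (302,235) and the engraver from (490,462) to (585,377).

```bash
python3 - <<'E'
from h import *
s=1/1.428571
def S(n,l,z): return ray(n,(np.array(l,float)+.5)*s-.5,z)
c=S("scene",[(180,300),(384,186),(634,375),(418,578)],50)
print("corners scene",c.round(1)); print("side",S("side",[(203,321),(465,445),(578,304),(342,225)],50).round(1))
ctr=c[:,:2].mean(0); 
ex=(c[2]+c[3]-c[0]-c[1])[:2]; yaw=np.arctan2(ex[1],ex[0]); ey=(c[1]+c[2]-c[0]-c[3])[:2]
print(ctr,np.degrees(yaw),np.degrees(np.arctan2(ey[1],ey[0]))-90,[np.linalg.norm(c[i]-c[i-1]) for i in range(4)])
im=capture("scene")[:,:,::-1]
x0,y0,w,h=190,130,200,150
cv2.imwrite("pics/crop1.png",cv2.resize(im[y0:y0+h,x0:x0+w],None,fx=4,fy=4,interpolation=cv2.INTER_CUBIC))
im=capture("side")[:,:,::-1]
x0,y0=200,170
cv2.imwrite("pics/crop2.png",cv2.resize(im[y0:y0+h,x0:x0+w],None,fx=4,fy=4,interpolation=cv2.INTER_CUBIC))
E
```

```text
corners scene [[ 419.7 -177.6   50. ]
 [ 368.9  115.8   50. ]
 [ 759.   170.4   50. ]
 [ 802.9 -119.4   50. ]]
side [[ 744.1  180.8   50. ]
 [ 357.8  119.7   50. ]
 [ 404.7 -179.3   50. ]
 [ 797.9 -117.3   50. ]]
[587.61781441  -2.70508011] 8.29108116025495 9.229810278439416 [np.float64(387.6413468779151), np.float64(297.7935826855738), np.float64(393.8533416391153), np.float64(293.10758951042175)]
```

View pics/crop1.png

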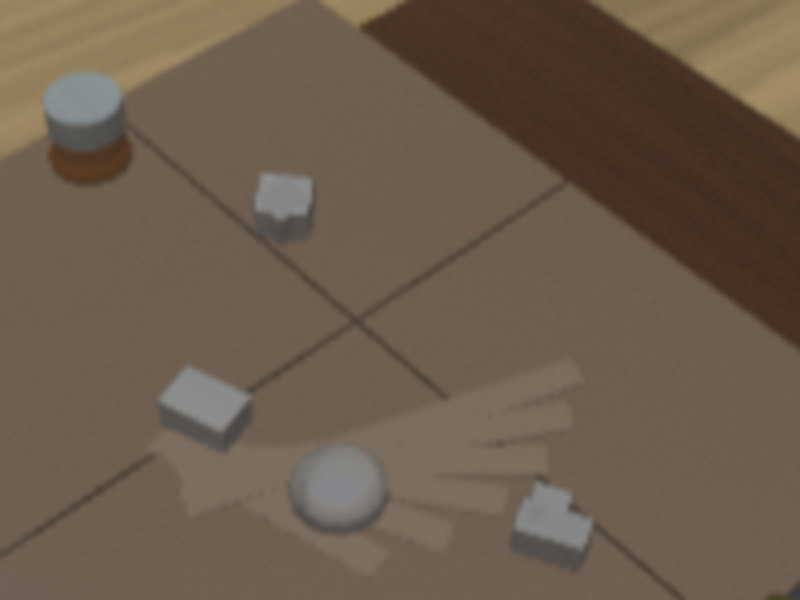

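View pics/crop2.png

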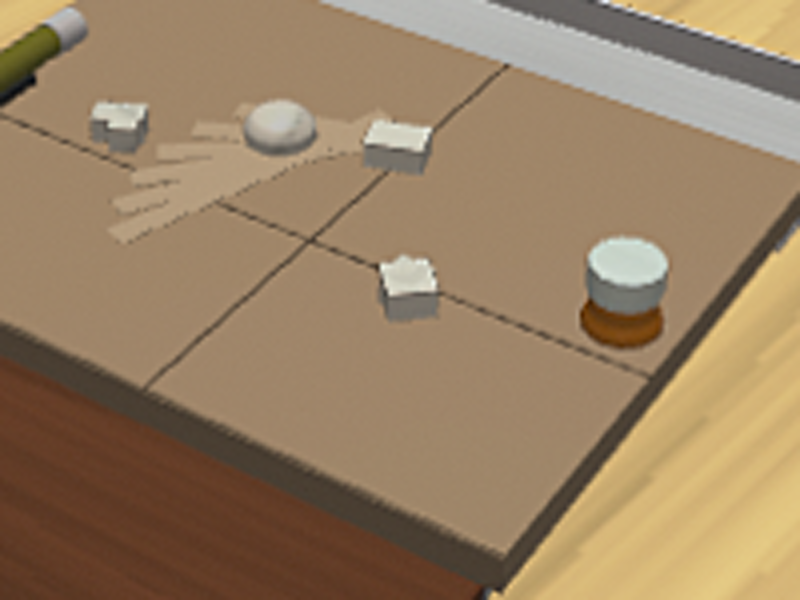

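Scene crop: offcut tops are centred at about c (285,190), a (207,397) and b (552,522), and the dome is at (339,487). Side crop: tops are c (408,272), a (398,136) and b (120,114), and the dome is at (280,125). The joint crossing is at (357,321) in scene and (311,241) in side, which I'll use to check the two cameras against each other.

```bash
python3 - <<'E'
from h import *
def A(l,z): return ray("scene",(np.array(l,float)+.5)/4-.5+[190,130],z)
def B(l,z): return ray("side",(np.array(l,float)+.5)/4-.5+[200,170],z)
for n in("scene","side"): P=camera_params(n); print(P["mtx"],P["k1"])
print("cross,jointends",A([(357,321),(568,181),(131,123)],50).round(1).tolist(),B([(311,241),(148,388),(650,377)],50).round(1).tolist())
for n,a,b,z in [("c",(285,190),(408,272),66),("a",(207,397),(398,136),65),("b",(552,522),(120,114),65),("ros",(339,487),(280,125),59),("jarlid",(85,100),(627,262),85)]:
    print(n,A([a],z).round(1),B([b],z).round(1))
E
```

```text
[[433.83933847   0.         286.3336826 ]
 [  0.         433.83933847 207.08574044]
 [  0.           0.           1.        ]] -0.004516965078538685
[[485.93933414   0.         278.66806312]
 [  0.         485.93933414 209.27789116]
 [  0.           0.           1.        ]] -0.11522716372348678
cross,jointends [[548.0, 24.7, 50.0], [529.1, 143.0, 50.0], [397.9, 3.2, 50.0]] [[546.8, 22.5, 50.0], [527.8, 140.4, 50.0], [379.3, -4.0, 50.0]]
c [[483.9  30.5  66. ]] [[486.3  25.7  66. ]]
a [[561. -49.  65.]] [[558.9 -50.7  65. ]]
b [[673.8  24.8  65. ]] [[670.9  25.2  65. ]]
ros [[617.7 -27.3  59. ]] [[613.2 -26.2  59. ]]
jarlid [[411.5 -21.5  85. ]] [[407.6 -22.1  85. ]]
```

Both views agree to within a few mm. In the panel frame (yaw about 9°, centre about (581,-1)), c is at (-90,44), a at (-28,-45), the rosette at (30,-31) and b at (94,12). I'll turn the closed fingers broadside and push each offcut towards (0.156,-0.988), starting with c.

Emit:
step_arm(deltas=[23,46,0,6.5,0,23,46,0,6.5,0,23,46,0,6.5,0,23,46,0,6.5,0,23,46,0,6.5,0,23,46,0,6.5,0,23,46,0,6.5,0,23,46,0,6.5,0,23,46,0,6.5,0,23,46,0,6.5,0])

```text
time: 1.45
tool_pos: [435.9, -21.6, 226.8]
tcp_rot: [3.141, 0.0, 1.54]
contact_force: [0.5, -0.5, 0.6]
grip_width: 1.0
finger_force: 0.0
```

Emit:
step_arm(deltas=[22,45,0,6,0,22,45,0,5,0,0,0,-40,0,0,0,0,-40,0,0,0,0,-20,0,0,0,0,0,0,0,0,0,0,0,0,0,0,0,0,0,0,0,0,0,0,0,0,0,0,0])

```text
time: 2.7
tool_pos: [479.5, 66.8, 127.1]
tcp_rot: [3.141, 0.0, 1.728]
contact_force: [0.7, -0.9, -0.7]
grip_width: 0.5
finger_force: 0.0
```

```bash
python3 - <<'E'
from h import *
o=get_obs();print(o["time"],o["tool_pos"],np.degrees(o["tcp_rot"]),o["joint_positions"],o["grip_width"])
cv2.imwrite("pics/s2.png",cv2.resize(capture("side")[150:360,130:410,::-1],(800,600),interpolation=cv2.INTER_CUBIC))
E
```

```text
2.7 [479.48374412  66.78439184 127.13802362] [1.79953058e+02 6.86490085e-03 9.90177866e+01] [-2.01013044e-02  3.77936436e-01  1.77708669e+00  3.20515393e-05
  9.85741958e-01 -1.77509110e-01] 0.5103482663231057
```

View pics/s2.png

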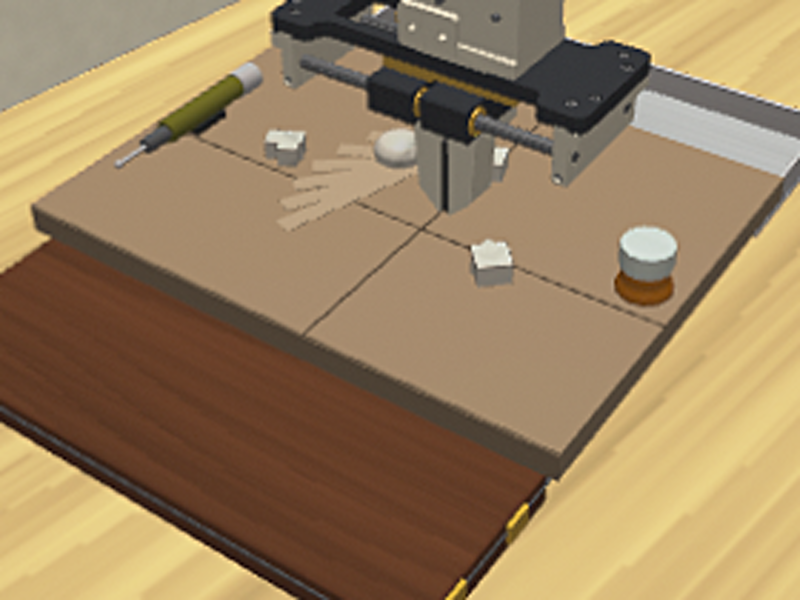

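The fingers are closed, broadside and behind c. The picture shows c at about (491,262) and the fingertips at about (447,212), still high. Next I'll descend and push.

Emit:
step_arm(deltas=[0,0,-36,0,0,0,0,-26,0,0,0,0,-10,0,0,0,0,0,0,0,1,-6.3,0,0,0,2,-12.6,0,0,0,2,-12.6,0,0,0,2,-12.6,0,0,0,2,-12.6,0,0,0,2,-12.6,0,0,0])

```text
time: 4.0
tool_pos: [490.5, -3.5, 54.8]
tcp_rot: [3.141, 0.0, 1.728]
contact_force: [-0.1, 1.2, 0.9]
grip_width: 0.1
finger_force: 0.3
```

```bash
python3 - <<'E'
from h import *
cv2.imwrite("pics/s3.png",cv2.resize(capture("scene")[120:330,100:380,::-1],(800,600),interpolation=cv2.INTER_CUBIC))
E
```

```text
(no output)
```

View pics/s3.png

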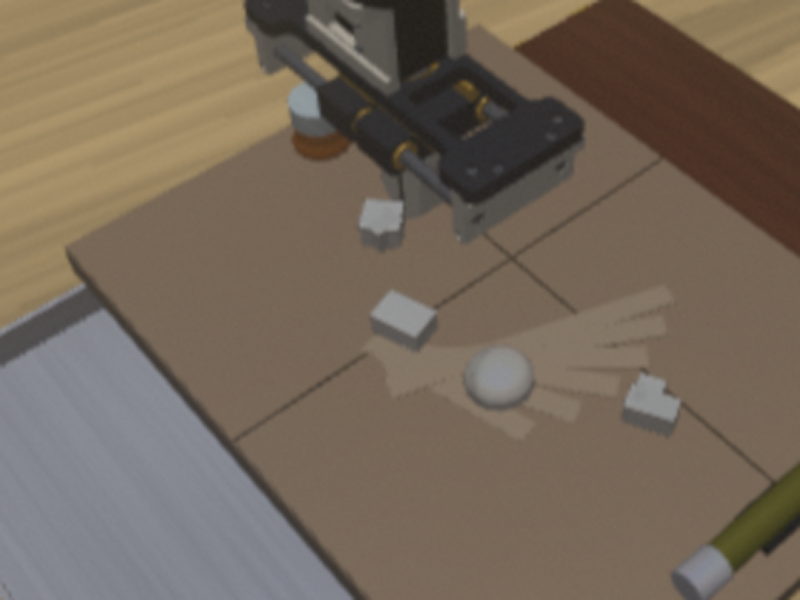

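c is at (382,220), riding centred in front of the fingertips. The rosette, at (499,377), hasn't moved. I'll continue the push.

Emit:
step_arm(deltas=[2,-12.6,0,0,0,2,-12.6,0,0,0,2,-12.6,0,0,0,2,-12.6,0,0,0,2,-12.6,0,0,0,2,-12.6,0,0,0,2,-12.6,0,0,0,2,-12.6,0,0,0,2,-12.6,0,0,0,2,-12.6,0,0,0])

```text
time: 5.3
tool_pos: [510.5, -129.3, 54.7]
tcp_rot: [3.142, 0.0, 1.728]
contact_force: [0.7, 0.2, 0.1]
grip_width: 0.1
finger_force: 0.1
```

Emit:
step_arm(deltas=[2,-12.6,0,0,0,2,-12.6,0,0,0,2,-12.6,0,0,0,0,0,0,0,0,0,0,0,0,0,0,0,30,0,0,0,0,40,0,0,0,0,0,0,0,0,0,0,0,0,0,0,0,0,0])

```text
time: 6.55
tool_pos: [515.6, -165.8, 123.5]
tcp_rot: [-3.14, -0.001, 1.729]
contact_force: [-0.0, 0.1, 0.1]
grip_width: 0.3
finger_force: 0.0
```

```bash
python3 - <<'E'
from h import *
cv2.imwrite("pics/s4.png",cv2.resize(capture("scene")[:,:,::-1],(800,600),interpolation=cv2.INTER_CUBIC))
E
```

```text
(no output)
```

View pics/s4.png

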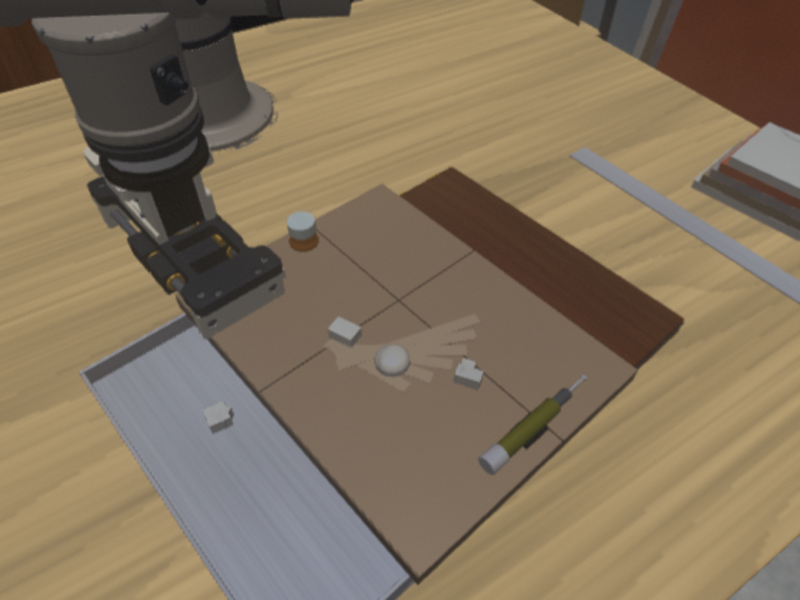

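c lies in the tray at (218,417) and everything else is unmoved. Next is a.

Emit:
step_arm(deltas=[9,39,0,0,0,9,39,0,0,0,10,39,0,0,0,10,40,0,0,0,0,0,-30,0,0,0,0,-28,0,0,0,0,-10,0,0,0,0,0,0,0,1,-6.3,0,0,0,2,-12.6,0,0,0])

```text
time: 7.85
tool_pos: [558.0, -28.8, 57.7]
tcp_rot: [3.14, 0.001, 1.729]
contact_force: [0.4, 1.2, 0.4]
grip_width: 0.4
finger_force: 0.0
```

Emit:
step_arm(deltas=[2,-12.6,0,0,0,2,-12.6,0,0,0,2,-12.6,0,0,0,2,-12.6,0,0,0,2,-12.6,0,0,0,2,-12.6,0,0,0,2,-12.6,0,0,0,2,-12.6,0,0,0,1,-6.3,0,0,0,1,-6.3,0,0,0])

```text
time: 9.1
tool_pos: [575.3, -141.9, 56.7]
tcp_rot: [-3.142, -0.0, 1.728]
contact_force: [-0.7, -0.1, -0.4]
grip_width: 0.5
finger_force: 0.0
```

Emit:
step_arm(deltas=[1,-6.3,0,0,0,1,-6.3,0,0,0,1,-6.3,0,0,0,0,0,0,0,0,0,0,0,0,0,0,0,30,0,0,0,0,38,0,0,0,0,0,0,0,0,0,0,0,0,0,0,0,0,0])

```text
time: 10.35
tool_pos: [577.6, -160.1, 123.4]
tcp_rot: [-3.14, -0.001, 1.728]
contact_force: [-0.2, -0.4, 1.4]
grip_width: 0.3
finger_force: 0.0
```

```bash
python3 - <<'E'
from h import *
cv2.imwrite("pics/s5.png",cv2.resize(capture("scene")[:,:,::-1],(800,600),interpolation=cv2.INTER_CUBIC))
E
```

```text
(no output)
```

View pics/s5.png

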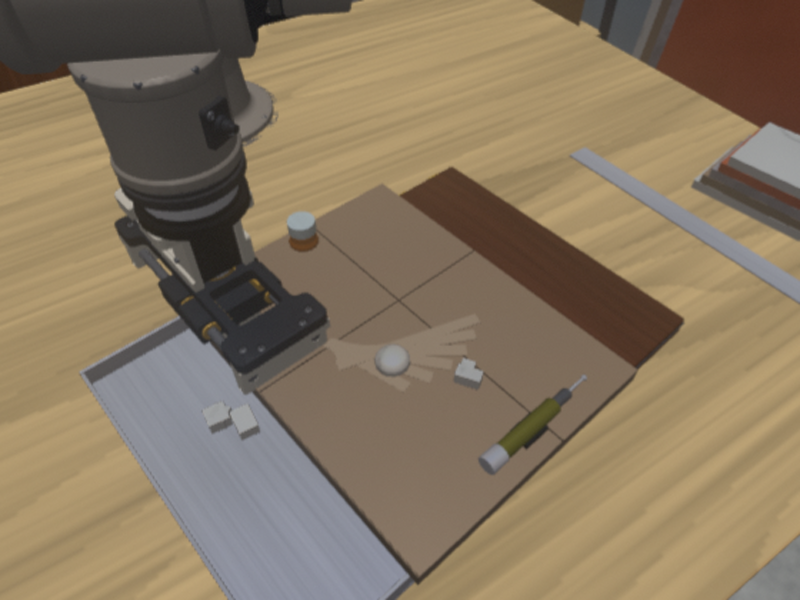

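a (243,420) is in the tray beside c (217,417); the rosette, jar and engraver haven't moved. Next is b.

Emit:
step_arm(deltas=[14,38,0,0,0,14,38,0,0,0,15,38,0,0,0,15,38,0,0,0,15,38,0,0,0,15,37,0,0,0,0,0,-30,0,0,0,0,-28,0,0,0,0,-10,0,0,0,0,0,0,0])

```text
time: 11.65
tool_pos: [666.0, 66.3, 55.9]
tcp_rot: [-3.14, -0.0, 1.728]
contact_force: [-0.3, 0.2, 0.5]
grip_width: 0.6
finger_force: 0.0
```

Emit:
step_arm(deltas=[1,-6.3,0,0,0,2,-12.6,0,0,0,2,-12.6,0,0,0,2,-12.6,0,0,0,2,-12.6,0,0,0,2,-12.6,0,0,0,2,-12.6,0,0,0,2,-12.6,0,0,0,2,-12.6,0,0,0,2,-12.6,0,0,0])

```text
time: 12.9
tool_pos: [685.5, -54.0, 56.7]
tcp_rot: [3.142, 0.0, 1.728]
contact_force: [0.1, -0.2, -0.5]
grip_width: 0.5
finger_force: 0.1
```

```bash
python3 - <<'E'
from h import *
cv2.imwrite("pics/s6.png",cv2.resize(capture("scene")[:,:,::-1],(800,600),interpolation=cv2.INTER_CUBIC))
E
```

```text
(no output)
```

View pics/s6.png

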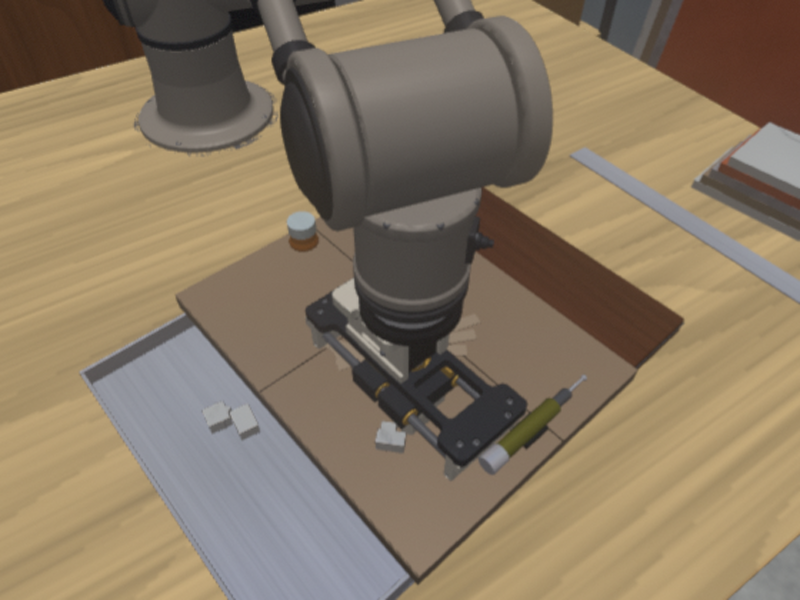

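b (390,437) is ahead of the fingers. Before the last stretch I'll check numerically that it is centred.

```bash
python3 - <<'E'
from h import *
p=ray("scene",(np.array([(389,434)])+.5)/1.42857-.5,65)[0]; t=get_obs()["tool_pos"]
d=(p-t)[:2]; print(p,d@[.988,.156],d@[.156,-.988])
E
```

```text
[689.70580512 -75.78727848  65.        ] 0.8146716918785715 20.342290737712766
```

Centred to within 1 mm, so I'll finish the push.

Emit:
step_arm(deltas=[2,-12.6,0,0,0,2,-12.6,0,0,0,2,-12.6,0,0,0,2,-12.6,0,0,0,1,-6.3,0,0,0,1,-6.3,0,0,0,1,-6.3,0,0,0,1,-6.3,0,0,0,1,-6.3,0,0,0,0,0,0,0,0])

```text
time: 14.2
tool_pos: [698.4, -135.7, 56.7]
tcp_rot: [3.141, 0.0, 1.728]
contact_force: [-0.6, -0.3, -0.4]
grip_width: 0.3
finger_force: 0.0
```

Emit:
step_arm(deltas=[0,0,0,0,0,0,0,30,0,0,0,0,40,0,0,0,0,40,0,0,-20,-30,30,0,0,-20,-40,10,0,0,-20,-40,0,0,0,-20,-40,0,0,0,0,0,0,0,0,0,0,0,0,0])

```text
time: 15.45
tool_pos: [618.5, -284.6, 206.8]
tcp_rot: [3.141, -0.0, 1.728]
contact_force: [0.7, 0.2, 0.3]
grip_width: 0.1
finger_force: 0.0
```

```bash
python3 - <<'E'
from h import *
cv2.imwrite("pics/s7.png",cv2.resize(np.hstack([capture("scene"),capture("side")])[:,:,::-1],(800,300),interpolation=cv2.INTER_AREA))
E
```

```text
(no output)
```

View pics/s7.png

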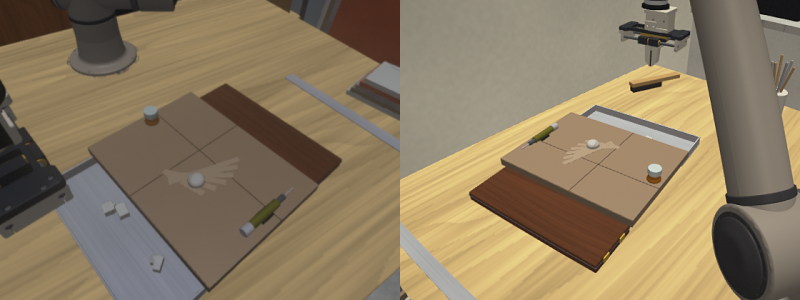

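All three offcuts are in the tray, at (109,209), (123,211) and (157,263). The rosette, jar and engraver are in place, and the arm is clear.

```bash
python3 -c "
from plant import *
print(close_job())"
```

```text
the job is handed in; nothing more can be done
None
```

I pushed all three offcuts over the edge into the scrap tray with closed fingertips and handed the job in at about 15.5 s; the last picture shows the rosette, jar and engraver where they were.

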